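# Take the soiled recipe board out of the lever-arch holder

## Robot

A 7-joint arm with a two-finger parallel gripper is mounted at the origin on a cart in front of the work surface, level with it; the furniture and walls round the work are solid. World frame = base frame: x ahead of the robot, y to its left, z up, the work surface at z = 0. Lengths are in m, angles in rad, forces in N, time in s.
With the tool pointing down it reaches from about 0.35 to 0.9 m from the base axis. Payload 8.1 kg.
Tool frame: the origin (TCP) lies between the finger pads; the fingertips stand ahead of it and the grasp point (between the pads) is the TCP (arm.nose_length is the z of the fingertips in the tool frame, in m); z points along the fingers, y is the line along which they close (so a half turn about z gives the same grasp; the last joint's range is limited). The gripper opens to 92 mm and grips with 3 to 60 N. Pads are 19 mm wide; open, the fingers measure 130 mm over their backs; the gripper's body (75 mm by 190 mm) begins 47 mm behind the grasp point.
Start: joints at [1.116, 0.434, 0.025, 1.573, -0.012, 1.134, -0.075], TCP at [0.215, -0.587, 0.246] pointing down, gripper open.
Joint ranges: [-2.62, 2.62], [-0.44, 2.09], [-1.27, 1.32], [0.08, 2.57], [-1.32, 4.46], [0.12, 2], [-2.74, 2.74]. Speed limits (rad/s): [2.22, 2.22, 3.01, 3.01, 3.14, 3.14, 3.14].

## Interface

Orientations are given as a rotation vector (axis times angle).
In Python, from cell import sensors, optics, arm gives the robot as it stands.
- The arm moves only by the tool arm_command, never from a script. Its argument "deltas" is one flat list of numbers, 7 for each row, row after row: the turn, a rotation vector about the world's x, y, z as a fraction of full scale, then the shift along the world's x, y, z as a fraction of full scale, then the finger opening in mm, from 0 to 91.8. In form: [wx, wy, wz, dx, dy, dz, fingers, wx, wy, wz, dx, dy, dz, fingers, ...]. A call has 1 to 20 rows; each row is the pose to reach, as a shift and turn from the pose commanded when the call began; what a row does not reach only later rows make up. Full scale, the value 1, is 1 m for a shift and 90 degrees for a turn. A row lasts 1/10 s, in which the tool goes at most 50 mm and 8.59 degrees, less where a joint would pass 70% of its speed; a pose out of reach is approached as far as the arm can. A call with a number of a shift or a turn outside -1 to 1 is refused whole. A call with a gripper value outside its range is refused whole. The fingers move at their own pace and stop on an object; "force" is the grip in N (left out, the last holds). Time passes only in rows, so rows that repeat a pose let the fingers close. It gives the time, the measured TCP pose, the force, the opening and the grip force at its end, in the units of the state.
- sensors.observe(): the state, without advancing time (a new reading comes with each control period).
- optics.get_image(name): name is "side" or "top"; returns the picture (400x640x3 uint8, blue, green, red); there is no depth.
- optics.calibration(name): a dict with "camera_matrix" (3x3 intrinsics, pixels), "rvec" (rotation vector, rad) and "tvec" (3), from world to camera coordinates, as OpenCV has them. Camera axes: x right, y down, z forward; pixel columns grow to the right and rows downward; lengths in m; the calibration is good to about 2 mm. A picture is of the moment at which its call begins. calibration takes no time and is no camera call.
- arm.sign_off(): hands the job in; it is judged then, once.
The state is a dict: "clock": time; "joints": joint angles; "dq": joint speeds; "joint_efforts": joint torques, N m; "position": TCP position; "ee_rot": TCP orientation; "force": force on the tool from outside, world axes, zero at the start; "ft_torque": the same for the moment, N m; "width": opening from 0.0 (shut) to 1.0 (fully open); "gripper_force": force on a finger pad.
Only numpy, scipy, OpenCV 4.12 (cv2) and the standard library are available. Lean on these libraries where they do the work, as an engineer would, in place of code of your own. Each camera call takes 0.05 s, during which the arm holds its last target. There are 200 camera calls.

## Task

The white recipe board on the sloping lever-arch stand is soiled and has to be washed: lift the stand's lever so that its two rings spring fully open, lift the board off the rings by its handle, and lower it, handle up, flat into the empty steel tray without dropping it. Then press the lever fully down again so that the empty rings are shut. Do not force the board past shut rings, and do not shove the tray, the bottle, the shaker or the empty cup about.

Things in the scene. Friction and masses are not known exactly. Their poses are not given: they have to be found in the camera images.
- binder: Fixed grey metal plate of the stand, sloping 30 degrees, its low edge to the right (about -y of the world). Origin on its upper surface, under the middle of the board as it starts. Axes: x up the slope, y level along it (towards the robot), z square out of it. Surface from x = -95 to 160, y = -98 to 174 mm. The board lies on it; the lever stands beyond the board's near (+y) edge.
- rings (a point): Midway between the tips of two steel prongs, 8 mm thick, at y = -40 and +40 mm from here, which stand 38 mm square out of the slope; it is at x = 60, y = 0, z = 38 mm of binder. The board's holes hang on the prongs. Shut, two bent steel arches from the shaft behind close over the prong tips (up to 51 mm from the slope); they swing back up the slope, clear of the prongs, as the lever rises.
- lever (a joint): Lever angle, rad: 0 fully down, rings shut; 1.2 fully up, rings fully open. Lever, shaft and arches are one rocking part, turning about +y of binder. It snaps over centre at 0.6: below it springs shut, above it springs to 1.2 by itself and stays. 0.3 N m of spring holds it at either end: about 3 N at the grip, up to 6 N with damping at 0.15 m/s.
- lever_grip (a point): Centre of the black round grip bar across the lever's end: 16 mm diameter, 44 mm long, along y of binder, both end faces free to be pinched; 97 mm from the shaft axis. With the lever down: x = 12, y = 131, z = 38 mm of binder. The 9 mm thick lever arm runs from its middle up the slope to the shaft.
- lever_hinge (a point): Point on the axis of the 10 mm shaft, level with the lever grip: x = 107, y = 131, z = 20 mm of binder. The grip circles about it in the x-z plane of binder: from here, with the lever down, it lies at x -95, z +18 mm, and it rises out of the slope as the joint value grows. Even raised, no part of the stand is over 250 mm above the worktop.
- recipe_board: Loose white plastic recipe board, 170 (its x) by 150 (its y) by 6 mm, 0.14 to 0.28 kg. Origin: centre of its underside; z out of its face. It starts flat on the slope, axes parallel to those of binder. Two 20 mm holes at x = 54.5, y = -40 and +40 mm hang with their upper rims on the prongs (12 mm play). A grey bar handle stands on its face.
- board_handle (a point): Centre of the board's grey bar handle, 34 mm above the middle of the board's underside and near its centre of mass: the bar is 100 mm long along the board's y, 14 mm thick along its x, and spans 25 to 43 mm above the underside, on two feet. Pinch it across the 14 mm, approaching square to the board.
- wash_tray: Loose low open steel tray, empty, on the worktop, left or right of the stand: outside 230 (its x) by 212 (its y) by 24 mm high, walls and floor 4 mm thick. Origin: centre of its underside, z up. Inside 222 by 204 mm, so the board lies flat in it, lengthwise along x or y.
- squeeze_bottle: Bystander: upright squeeze bottle, 57 mm diameter, 218 mm tall, loose; origin at the centre of its foot.
- salt_shaker: Bystander: upright salt shaker, 44 mm diameter, 90 mm tall, loose; origin at the centre of its foot.
- portion_cup: Bystander: small empty steel portion cup, 61 mm across, 37 mm tall, loose; origin at the centre of its foot.

How it is judged:
On the way, in this order (a step that is already met when the one before it is completed fails the run):
1. the lever is up and the rings are fully open, the board still lying on the slope (value of joint lever above 1.05 rad and distance between recipe_board and binder below 0.03 m), for 0.2 s.
2. the board, still held in the gripper, is lowered flat (within about 9 degrees) and handle up to less than 15 mm above the tray's floor (x of recipe_board in the frame of wash_tray between -0.04 and 0.04 m and y of recipe_board in the frame of wash_tray between -0.04 and 0.04 m and z of recipe_board in the frame of wash_tray below 0.019 m and angle between recipe_board's own z axis and vertical below 0.16 rad and contact force between the fingers and recipe_board above 0.5 N).
3. the lever is pressed fully down, the rings shut, the board lying in the tray (x of recipe_board in the frame of wash_tray between -0.04 and 0.04 m and y of recipe_board in the frame of wash_tray between -0.04 and 0.04 m and value of joint lever below 0.08 rad and z of recipe_board in the frame of wash_tray below 0.01 m), for 0.2 s.
At the end, for the whole second after the job is handed in: The board lies flat (tilt under 0.06 rad), handle up, at rest on the tray's floor (its underside under 10 mm above the tray's underside, its centre within 40 mm of the tray's centre along each tray axis), the tray stands level, and the lever is fully down (joint under 0.08 rad), the rings shut (all of step 3 and angle between recipe_board's own z axis and vertical below 0.06 rad and linear speed of recipe_board below 0.02 m/s and angle between wash_tray's own z axis and vertical below 0.05 rad); the robot touches nothing.
It fails at once if the board is forced off the slope while the rings are still shut (value of joint lever below 0.5 rad and z of recipe_board in the frame of binder above 0.02 m and distance between recipe_board and binder below 0.15 m).
It fails at once if the tray is shoved more than 40 mm (distance of wash_tray from where it was at the start of the episode above 0.04 m).
It fails at once if the squeeze bottle is moved more than 40 mm or knocked over (distance of squeeze_bottle from where it was at the start of the episode above 0.04 m or angle between squeeze_bottle's own z axis and vertical above 0.5 rad).
It fails at once if the salt shaker is moved more than 40 mm or knocked over (distance of salt_shaker from where it was at the start of the episode above 0.04 m or angle between salt_shaker's own z axis and vertical above 0.5 rad).
It fails at once if the empty portion cup is moved more than 40 mm or knocked over (distance of portion_cup from where it was at the start of the episode above 0.04 m or angle between portion_cup's own z axis and vertical above 0.5 rad).
It also fails if it takes over 70 s, if anything falls off the work surface, if the arm or the gripper's body presses on something with over 40 N, if the wrist force passes 120 N, or if a joint passes its speed limit or range.

## Working session

There is one attempt and no reset: what is moved stays moved. The work goes in short steps, Python scripts to look and compute and a tool call to move; the robot and the scene stay as the last step left them, time stands still between calls to the robot, and variables do not carry over. Pictures are saved under pics/ and viewed, at most 10 in all, crops included, and the job is handed in when it is done.

Besides the shell and the picture viewer there is one more tool, called after "Call:" by a JSON object that holds its "api" and its "payload". arm_command: Moves the arm, as the interface text tells. Its arguments: {"type":"object","properties":{"deltas":{"type":"array","items":{"type":"number"}},"force":{"type":"number"}},"required":["deltas"]}

```bash
mkdir -p pics
python3 - <<'E'
from cell import sensors, optics, arm
import cv2
for n in("side","top"):
    cv2.imwrite(f"pics/{n}0.png",optics.get_image(n))
    c=optics.calibration(n);print(n,c)
print(sensors.observe(),arm.nose_length)
E
```

```text
side {'camera_matrix': array([[376.46200143,   0.        , 327.86722649],
       [  0.        , 376.46200143, 198.31390986],
       [  0.        ,   0.        ,   1.        ]]), 'rvec': array([ 2.16401769, -0.06879202,  0.04558975]), 'tvec': array([-0.59493851,  0.12170828,  1.01653065])}
top {'camera_matrix': array([[456.99856688,   0.        , 315.54926128],
       [  0.        , 456.99856688, 203.18532618],
       [  0.        ,   0.        ,   1.        ]]), 'rvec': array([ 2.22322014, -2.16588354,  0.09658051]), 'tvec': array([-4.80081577e-04,  5.75116828e-01,  1.01114371e+00])}
{'clock': 0.1, 'joints': array([ 1.11641012,  0.4351552 ,  0.02494875,  1.57396482, -0.01157239,
        1.13400225, -0.07509999]), 'dq': array([-0.00106707, -0.00218795,  0.00056658, -0.00137969, -0.00160647,
        0.00026977,  0.00025982]), 'joint_efforts': array([ 3.82625149e-03, -6.69130683e+01,  9.88336243e-01, -3.15146649e+01,
       -6.05568616e-02,  3.75483383e-02,  3.65514074e-05]), 'position': array([ 0.21517659, -0.58635187,  0.24503794]), 'ee_rot': array([-3.09181785e+00, -5.49452734e-01,  5.96578751e-04]), 'force': array([0.30838994, 0.46194811, 0.16763911]), 'ft_torque': array([ 0.02617847, -0.02517871, -0.05767618]), 'gripper_force': 0.0, 'width': 0.9977610766381465} 0.019
```

View pics/side0.png

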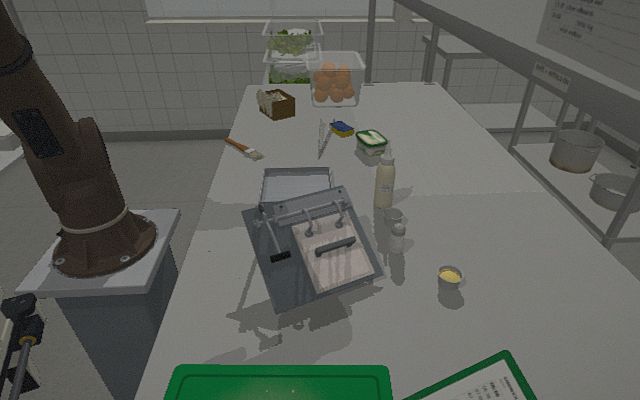

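View pics/top0.png

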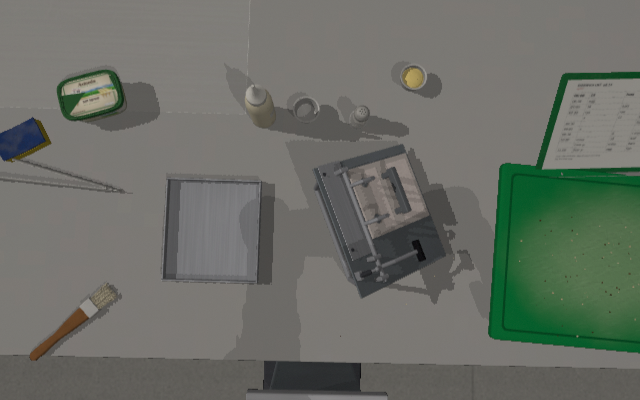

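The side view shows the stand centred near (310,245), with the lever grip near (281,257). In the top view the tray is at about (212,231), the stand near (380,220), and the bottle, cup and shaker at about (260,105), (306,107) and (361,115). I'll enlarge the stand in both views.

Run:
```python
import cv2
a=cv2.imread("pics/top0.png");b=cv2.imread("pics/side0.png")
cv2.imwrite("pics/topc.png",cv2.resize(a[140:305,305:455],None,fx=3.6,fy=3.6,interpolation=cv2.INTER_CUBIC))
cv2.imwrite("pics/sidec.png",cv2.resize(b[160:320,235:395],None,fx=3.6,fy=3.6,interpolation=cv2.INTER_CUBIC))
```

```text
(no output)
```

View pics/topc.png

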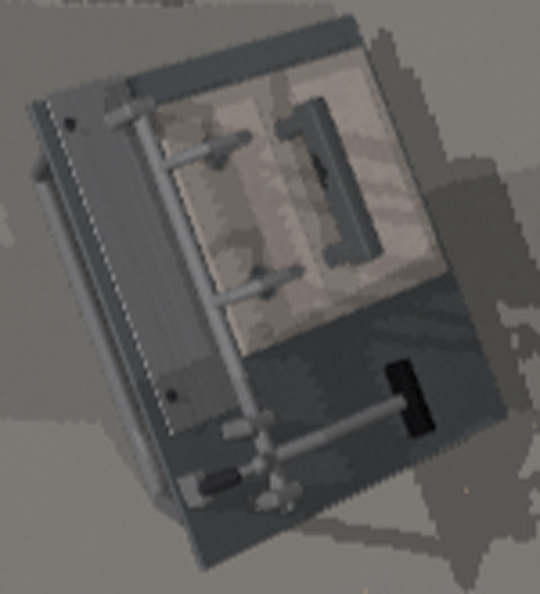

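View pics/sidec.png

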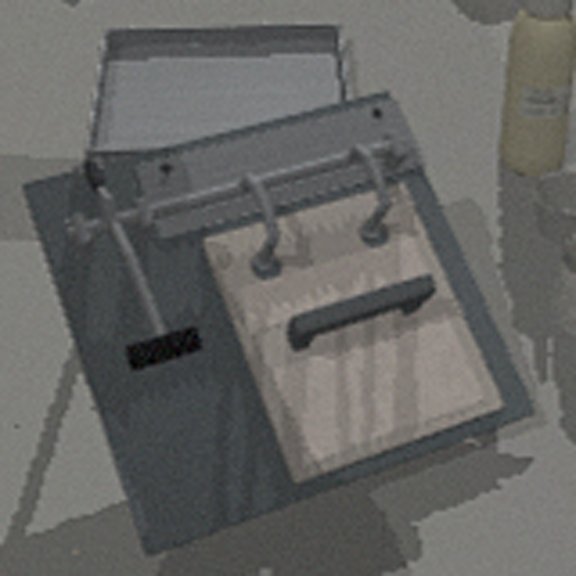

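```bash
cat > h.py <<'E'
import numpy as np,cv2
from cell import sensors,optics,arm
from scipy.optimize import least_squares
from scipy.spatial.transform import Rotation as R
C={n:optics.calibration(n) for n in("side","top")}
def proj(n,p): c=C[n];return cv2.projectPoints(np.float64(p).reshape(-1,1,3),c["rvec"],c["tvec"],c["camera_matrix"],None)[0][:,0]
def ray(n,uv,z):
    c=C[n];M=cv2.Rodrigues(c["rvec"])[0];d=M.T@np.linalg.solve(c["camera_matrix"],[*uv,1]);o=-M.T@c["tvec"];return o+d*(z-o[2])/d[2]
def Bm(yaw): return (R.from_euler('z',yaw)*R.from_matrix(np.array([[0,-1,0],[1,0,0],[0,0,1.]]))*R.from_euler('y',-np.pi/6)).as_matrix()
E
python3 - <<'E'
from h import *
P=[[160,-98,0],[160,174,0],[-95,174,0],[-95,-98,0],[-85,-75,6],[-85,75,6],[85,75,6],[0,0,43],[12,131,38]]
P=np.array(P)/1e3
T=np.array([[33,103],[203,570],[508,418],[352,15],[355,47],[448,272],[243,355],[341,179],[411,399]])/3.6-.36+[305,140]
S=np.array([[387,92],[24,185],[148,553],[535,412],[502,405],[297,482],[205,238],[362,307],[164,347]])/3.6-.36+[235,160]
def f(v):
    W=P@Bm(v[3]).T+v[:3]
    return np.r_[proj("top",W)-T,proj("side",W)-S].ravel()
r=least_squares(f,[.55,-.15,.1,.3],loss='soft_l1');print(r.x,np.round(r.fun.reshape(-1,2),1).tolist())
B=Bm(r.x[3]);o=r.x[:3];print(B.round(3))
for k,p in dict(grip=[12,131,38],hinge=[107,131,20],handle=[0,0,34],rings=[60,0,38]).items():print(k,(B@np.array(p)/1e3+o).round(4))
t=[ray("top",p,.024) for p in [(168,179),(261,180),(258,283),(162,281)]]
print("tray",np.mean(t,0),np.array(t).round(3).tolist())
for k,u in dict(shaker=(361,115),cup=(306,107)).items():print(k,ray("top",u,.05))
print("bottle",ray("top",(264,125),0), ray("side",(384,206),0))
s=sensors.observe();print(R.from_rotvec(s["ee_rot"]).as_matrix().round(3))
E
```

```text
[ 0.59569654 -0.13967984  0.06862981  0.38236806] [[-1.7, 0.1], [-0.3, 0.3], [-0.1, -0.3], [-0.3, -0.6], [1.1, -0.1], [-0.6, -0.3], [0.6, -0.0], [1.0, -0.6], [-1.1, -0.2], [0.1, -0.6], [-0.8, -0.6], [-0.6, 0.9], [0.3, 0.2], [0.3, 0.5], [-0.7, 0.1], [-1.0, 0.4], [0.9, -1.2], [-0.3, 0.5]]
[[-0.323 -0.928  0.187]
 [ 0.803 -0.373 -0.464]
 [ 0.5    0.     0.866]]
grip [ 0.4774 -0.1965  0.1075]
hinge [ 0.4433 -0.1119  0.1395]
handle [ 0.602  -0.1555  0.0981]
rings [ 0.5834 -0.1091  0.1315]
tray [0.50782454 0.24299655 0.024     ] [[0.62, 0.347, 0.024], [0.624, 0.139, 0.024], [0.394, 0.138, 0.024], [0.393, 0.349, 0.024]]
shaker [ 0.77211577 -0.0810131   0.05      ]
cup [0.7864308  0.04173592 0.05      ]
bottle [0.75509701 0.13853777 0.        ] [0.77993143 0.13025845 0.        ]
[[ 0.939  0.345 -0.001]
 [ 0.345 -0.939  0.001]
 [-0.    -0.001 -1.   ]]
```

The stand fit agrees to about 1 px, roughly 2 mm, and its dimensions are plausible. I'll pinch the lever grip by its end faces with the tool square to the slope, then follow the arc.

```bash
cat >> h.py <<'E'
B=Bm(.38237);o=np.array([.5957,-.1397,.0686]);RT=np.c_[B[:,0],-B[:,1],-B[:,2]]
def bw(p): return B@(np.array(p)/1e3)+o
def delta(p,Rt=None):
    s=sensors.observe();Rc=R.from_rotvec(s["ee_rot"])
    w=np.zeros(3) if Rt is None else (R.from_matrix(Rt)*Rc.inv()).as_rotvec()/(np.pi/2)
    return np.r_[w,p-s["position"]].round(4).tolist()
E
python3 - <<'E'
from h import *
print(delta(bw([12,131,138]),RT))
E
```

```text
[0.3387, -0.1516, 0.9937, 0.2809, 0.3434, -0.0509]
```

Call:
{"api": "arm_command", "payload": {"deltas": [0.08,-0.04,0.25,0.07,0.086,0.02,91.8,0.339,-0.152,0.994,0.281,0.343,-0.051,91.8,0.339,-0.152,0.994,0.281,0.343,-0.051,91.8,0.339,-0.152,0.994,0.281,0.343,-0.051,91.8,0.339,-0.152,0.994,0.281,0.343,-0.051,91.8,0.339,-0.152,0.994,0.281,0.343,-0.051,91.8,0.339,-0.152,0.994,0.281,0.343,-0.051,91.8,0.339,-0.152,0.994,0.281,0.343,-0.051,91.8,0.339,-0.152,0.994,0.281,0.343,-0.051,91.8,0.339,-0.152,0.994,0.281,0.343,-0.051,91.8,0.339,-0.152,0.994,0.281,0.343,-0.051,91.8,0.339,-0.152,0.994,0.281,0.343,-0.051,91.8,0.339,-0.152,0.994,0.281,0.343,-0.051,91.8,0.339,-0.152,0.994,0.281,0.343,-0.051,91.8,0.339,-0.152,0.994,0.281,0.343,-0.051,91.8,0.339,-0.152,0.994,0.281,0.343,-0.051,91.8]}}

```text
clock: 1.7
position: [0.4961, -0.2439, 0.1952]
ee_rot: [-1.502, -2.22, -0.404]
force: [0.9, 0.2, 1.2]
width: 1.001
gripper_force: 0.0
```

Run:
```python
from h import *
s=sensors.observe();print(s["clock"],s["joints"].round(2),s["force"].round(1))
print(delta(bw([12,131,138]),RT)); print(delta(bw([12,131,38]),RT))
i=optics.get_image("top");cv2.imwrite("pics/t1.png",cv2.resize(i[120:320,270:510],None,fx=3,fy=3))
```

```text
1.7 [ 0.85  0.68 -0.51  1.46 -0.06  1.44  0.79] [0.9 0.2 1.2]
[-0.0001, 0.0009, 0.0011, -0.0001, 0.0009, -0.0011]
[-0.0001, 0.0009, 0.0011, -0.0188, 0.0473, -0.0877]
```

View pics/t1.png

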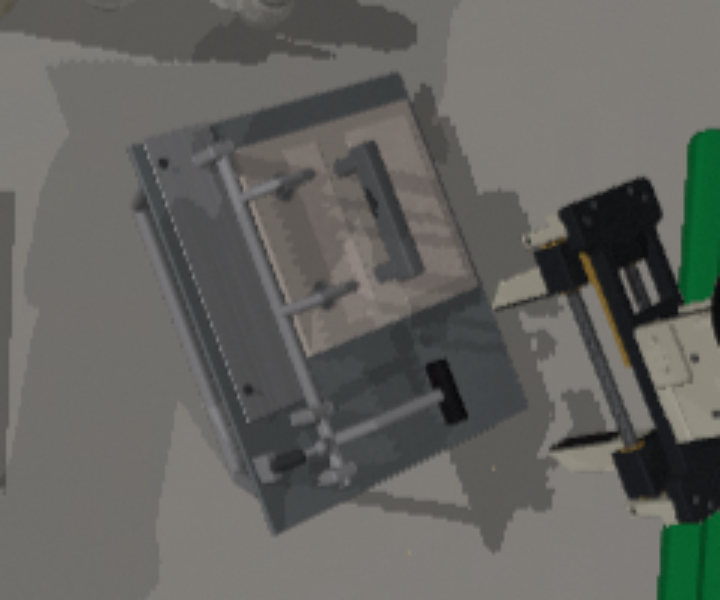

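The fingers straddle the grip in line with it: the tips are at about (500,300) and (555,450) in the crop, and the grip is at (447,390). Next I descend and pinch.

Call:
{"api": "arm_command", "payload": {"deltas": [0,0,0,-0.009,0.022,-0.044,91.8,0,0.001,0.001,-0.019,0.047,-0.088,91.8,0,0.001,0.001,-0.019,0.047,-0.088,91.8,0,0.001,0.001,-0.019,0.047,-0.088,91.8,0,0.001,0.001,-0.019,0.047,-0.088,38,0,0.001,0.001,-0.019,0.047,-0.088,38,0,0.001,0.001,-0.019,0.047,-0.088,38,0,0.001,0.001,-0.019,0.047,-0.088,38,0,0.001,0.001,-0.019,0.047,-0.088,38], "force": 15}}

```text
clock: 2.65
position: [0.4775, -0.197, 0.107]
ee_rot: [-1.498, -2.22, -0.403]
force: [-0.1, 0.3, 0.3]
width: 0.617
gripper_force: 0.0
```

Run:
```python
from h import *
s=sensors.observe();print(s["width"]*91.8,s["force"].round(1),B.T@(s["position"]-o))
h=np.array([-95,0,18.])
for th in (.15,.3,.45,.6,.75,.9,1.05,1.2):
    v=R.from_euler('y',th).apply(h); print(th,(B@(v-h)/1e3).round(4).tolist())
i=optics.get_image("top");cv2.imwrite("pics/t2.png",cv2.resize(i[120:320,270:510],None,fx=3,fy=3))
```

```text
56.63242398112949 [-0.1  0.3  0.3] [0.0113309  0.13102544 0.03780157]
0.15 [0.0014, -0.0035, 0.014]
0.3 [0.002, -0.005, 0.0284]
0.45 [0.0018, -0.0044, 0.0429]
0.6 [0.0008, -0.0019, 0.0571]
0.75 [-0.001, 0.0025, 0.0708]
0.9 [-0.0036, 0.0089, 0.0836]
1.05 [-0.0068, 0.0169, 0.0952]
1.2 [-0.0106, 0.0264, 0.1054]
```

Call:
{"api": "arm_command", "payload": {"deltas": [0,0,0,0,0,0,38,0,0,0,0,0,0,38,0,0,0,0,0,0,38,0,0,0,0,0,0,38,0,0,0,0,0,0,38], "force": 20}}

```text
clock: 3.2
position: [0.4781, -0.1965, 0.1068]
ee_rot: [-1.498, -2.221, -0.404]
force: [5.5, 2.3, -1.4]
width: 0.476
gripper_force: 20.0
```

Call:
{"api": "arm_command", "payload": {"deltas": [0,0,0,0.001,-0.002,0.007,38,0,0,0,0.0015,-0.0035,0.014,38,0,0,0,0.002,-0.0045,0.021,38,0,0,0,0.002,-0.005,0.028,38,0,0,0,0.002,-0.005,0.036,38,0,0,0,0.002,-0.0045,0.043,38,0,0,0,0.0015,-0.0035,0.05,38,0,0,0,0.001,-0.002,0.057,38,0,0,0,0,0,0.064,38,0,0,0,-0.001,0.0025,0.071,38,0,0,0,-0.002,0.0055,0.077,38,0,0,0,-0.0035,0.009,0.0835,38,0,0,0,-0.005,0.013,0.0895,38,0,0,0,-0.007,0.017,0.095,38,0,0,0,-0.009,0.0215,0.1,38,0,0,0,-0.0105,0.0265,0.105,38,0,0,0,-0.0105,0.0265,0.105,38], "force": 20}}

```text
clock: 4.9
position: [0.4671, -0.1698, 0.2129]
ee_rot: [-1.498, -2.222, -0.403]
force: [3.0, 0.3, 4.8]
width: 0.477
gripper_force: 20.0
```

Run:
```python
from h import *
s=sensors.observe();print(s["width"]*91.8,s["joints"].round(2),1e3*B.T@(s["position"]-o))
i=optics.get_image("side");cv2.imwrite("pics/s3.png",cv2.resize(i[140:310,220:420],None,fx=3.5,fy=3.5))
```

```text
43.75798965389443 [ 0.84  0.58 -0.55  1.62 -0.11  1.36  0.74] [ 89.51870124 130.49584782 114.92492648]
```

View pics/s3.png

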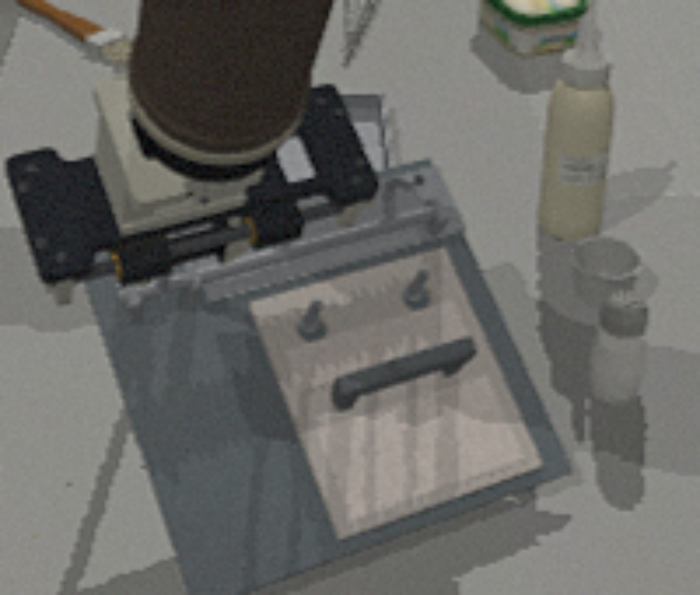

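The side view shows the lever up and the arches swung clear, with only the prongs through the board's holes at about (313,320) and (416,290) in the crop. Now I release and move over the handle.

Call:
{"api": "arm_command", "payload": {"deltas": [0,0,0,0,0,0,91.8,0,0,0,0,0,0,91.8,0,0,0,0,0,0,91.8,0,0,0,0,0,0,91.8,0,0,0,0,0,0,91.8,0,0,0,0.004,-0.01,0.019,91.8,0,0,0,0.009,-0.022,0.04,91.8,0,0,0,0.013,-0.0325,0.061,91.8,0,0,0,0.013,-0.0325,0.061,91.8]}}

```text
clock: 5.85
position: [0.4812, -0.2044, 0.2748]
ee_rot: [-1.501, -2.223, -0.404]
force: [0.6, -0.8, -0.3]
width: 0.999
gripper_force: 0.0
```

Run:
```python
from h import *
s=sensors.observe();print(s["width"],s["joints"].round(2),1e3*B.T@(s["position"]-o))
print(delta(bw([0,0,150]),np.c_[-B[:,1],-B[:,0],-B[:,2]]))
```

```text
0.999398709282157 [ 0.85  0.56 -0.54  1.47 -0.11  1.52  0.74] [ 88.13359467 130.36860885 187.20304758]
[-0.1846, 0.4652, -0.8664, 0.1425, -0.0049, -0.0763]
```

Call:
{"api": "arm_command", "payload": {"deltas": [-0.185,0.465,-0.866,0.1425,-0.005,-0.076,60,-0.185,0.465,-0.866,0.1425,-0.005,-0.076,60,-0.185,0.465,-0.866,0.1425,-0.005,-0.076,60,-0.185,0.465,-0.866,0.1425,-0.005,-0.076,60,-0.185,0.465,-0.866,0.1425,-0.005,-0.076,60,-0.185,0.465,-0.866,0.1425,-0.005,-0.076,60,-0.185,0.465,-0.866,0.1425,-0.005,-0.076,60,-0.185,0.465,-0.866,0.1425,-0.005,-0.076,60,-0.185,0.465,-0.866,0.1425,-0.005,-0.076,60,-0.185,0.465,-0.866,0.1425,-0.005,-0.076,60,-0.185,0.465,-0.866,0.1425,-0.005,-0.076,60,-0.185,0.465,-0.866,0.1425,-0.005,-0.076,60,-0.185,0.465,-0.866,0.1425,-0.005,-0.076,60,-0.185,0.465,-0.866,0.1425,-0.005,-0.076,60]}}

```text
clock: 7.25
position: [0.6222, -0.2076, 0.1964]
ee_rot: [-2.573, -0.501, 0.13]
force: [-0.5, -0.5, 0.1]
width: 0.653
gripper_force: 0.0
```

Run:
```python
from h import *
s=sensors.observe();print(s["width"],s["joints"].round(2),1e3*B.T@(s["position"]-o))
print(delta(bw([0,0,36]),np.c_[-B[:,1],-B[:,0],-B[:,2]]))
i=optics.get_image("side");cv2.imwrite("pics/s4.png",cv2.resize(i[110:310,220:420],None,fx=3,fy=3))
```

```text
0.6527524657273913 [ 0.48  0.77 -0.1   1.21 -0.3   1.54 -0.73] [  0.77483133   0.76628153 147.16312573]
[-0.0027, 0.0013, -0.0007, -0.0198, 0.0512, -0.0967]
```

View pics/s4.png

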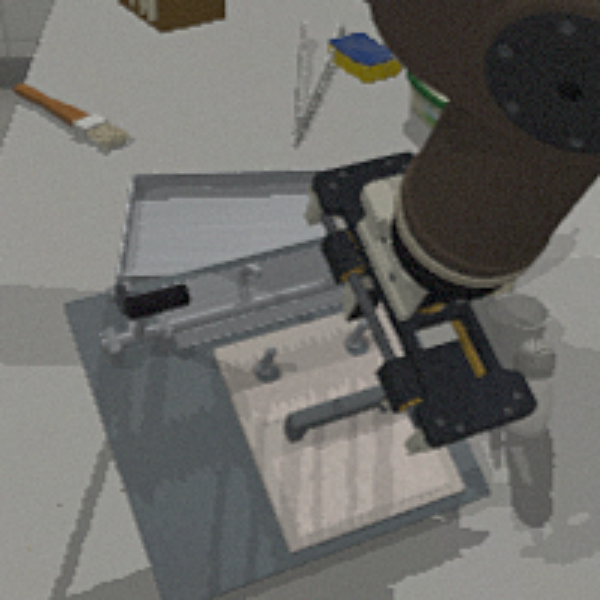

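The lever stays up, with its grip at (157,300), and the gripper stands square over the handle. I descend and pinch it.

Call:
{"api": "arm_command", "payload": {"deltas": [-0.002,0.001,0,-0.007,0.017,-0.032,60,-0.002,0.001,0,-0.014,0.035,-0.066,60,-0.002,0.001,0,-0.02,0.051,-0.096,60,-0.002,0.001,0,-0.02,0.051,-0.096,60,-0.002,0.001,0,-0.02,0.051,-0.096,8,-0.002,0.001,0,-0.02,0.051,-0.096,8,-0.002,0.001,0,-0.02,0.051,-0.096,8,-0.002,0.001,0,-0.02,0.051,-0.096,8,-0.002,0.001,0,-0.02,0.051,-0.096,8,-0.002,0.001,0,-0.02,0.051,-0.096,8,-0.002,0.001,0,-0.02,0.051,-0.096,8,-0.002,0.001,0,-0.02,0.051,-0.096,8], "force": 30}}

```text
clock: 8.5
position: [0.6025, -0.1571, 0.1009]
ee_rot: [-2.577, -0.498, 0.133]
force: [0.7, -1.6, 1.7]
width: 0.155
gripper_force: 30.0
```

Call:
{"api": "arm_command", "payload": {"deltas": [0,0,0,-0.001,0.002,0.0045,8,0,0,0,0.001,-0.003,0.013,8,0,0,0,0.003,-0.008,0.023,8,0,0,0,0.006,-0.014,0.035,8,0,0,0,0.009,-0.021,0.048,8,0,0,0,0.012,-0.029,0.063,8,0,0,0,0.014,-0.035,0.075,8,0,0,0,0.014,-0.035,0.075,8], "force": 40}}

```text
clock: 9.3
position: [0.6175, -0.1936, 0.1779]
ee_rot: [-2.579, -0.497, 0.129]
force: [0.1, -0.2, -1.7]
width: 0.149
gripper_force: 40.0
```

Run:
```python
from h import *
s=sensors.observe();print(s["width"],s["joints"].round(2),1e3*B.T@(s["position"]-o),s["force"])
Rt=np.array([[1,0,0],[0,-1,0],[0,0,-1.]])  # tool y options
for y in([1,0,0],[0,-1,0]):
    Rt=np.c_[np.cross(y,[0,0,-1]),y,[0,0,-1]]; print(delta(np.array([.508,.243,.30]),Rt))
i=optics.get_image("side");cv2.imwrite("pics/s5.png",cv2.resize(i[110:310,220:420],None,fx=3,fy=3))
```

```text
0.14851960144050913 [ 0.47  0.77 -0.11  1.27 -0.3   1.48 -0.73] [  4.33303064  -0.13154069 123.71623982] [ 0.07398431 -0.18537005 -1.71709136]
[-0.1985, -0.29, 0.7395, -0.1095, 0.4366, 0.1221]
[-0.3277, -0.0614, -0.237, -0.1095, 0.4366, 0.1221]
```

View pics/s5.png

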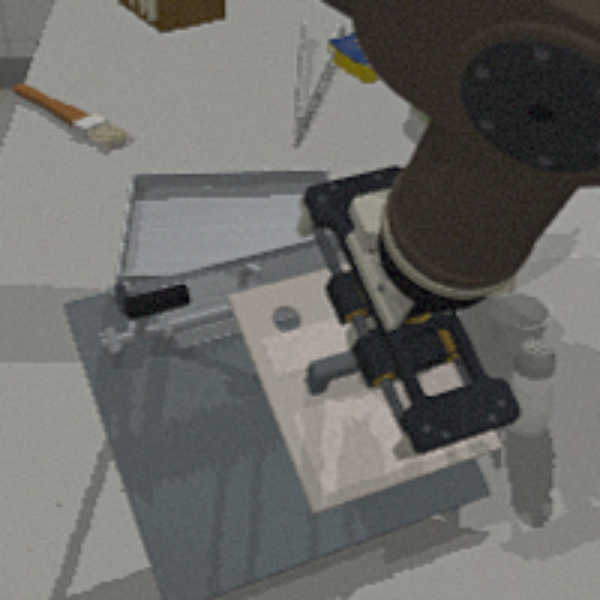

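The board hangs from the gripper, clear of the prongs, with the hole at (286,318) empty. I lift it over everything, level it and carry it above the tray.

Call:
{"api": "arm_command", "payload": {"deltas": [0,0,0,0,0,0.03,8,0,0,0,0,0,0.07,8,0,0,0,0,0,0.11,8,0,0,0,0,0,0.15,8,-0.02,-0.03,0.074,-0.007,0.03,0.182,8,-0.04,-0.058,0.148,-0.016,0.065,0.182,8,-0.06,-0.087,0.222,-0.026,0.105,0.182,8,-0.08,-0.116,0.296,-0.036,0.145,0.182,8,-0.1,-0.145,0.37,-0.046,0.185,0.182,8,-0.12,-0.174,0.444,-0.056,0.225,0.182,8,-0.14,-0.203,0.518,-0.066,0.265,0.182,8,-0.16,-0.232,0.592,-0.076,0.305,0.182,8,-0.18,-0.261,0.666,-0.087,0.345,0.182,8,-0.198,-0.29,0.7395,-0.097,0.385,0.182,8,-0.198,-0.29,0.7395,-0.105,0.42,0.182,8,-0.198,-0.29,0.7395,-0.1095,0.4365,0.182,8,-0.198,-0.29,0.7395,-0.1095,0.4365,0.182,8,-0.198,-0.29,0.7395,-0.1095,0.4365,0.182,8]}}

```text
clock: 11.15
position: [0.5063, 0.2445, 0.357]
ee_rot: [-2.219, -2.222, 0.009]
force: [-0.2, -0.6, -2.2]
width: 0.151
gripper_force: 40.0
```

Run:
```python
from h import *
s=sensors.observe();print(s["clock"],s["width"],s["joints"].round(2),s["force"])
y=[1,0,0];Rt=np.c_[np.cross(y,[0,0,-1]),y,[0,0,-1]]; print(delta(np.array([.508,.243,.05]),Rt))
i=optics.get_image("top");cv2.imwrite("pics/t6.png",cv2.resize(i[100:350,100:420],None,fx=2.5,fy=2.4))
```

```text
11.15 0.1513115322935437 [-0.2   0.31 -0.46  1.52  0.14  1.36 -0.67] [-0.21812965 -0.59238496 -2.22476987]
[0.0021, -0.0032, -0.0008, 0.0017, -0.0015, -0.307]
```

View pics/t6.png

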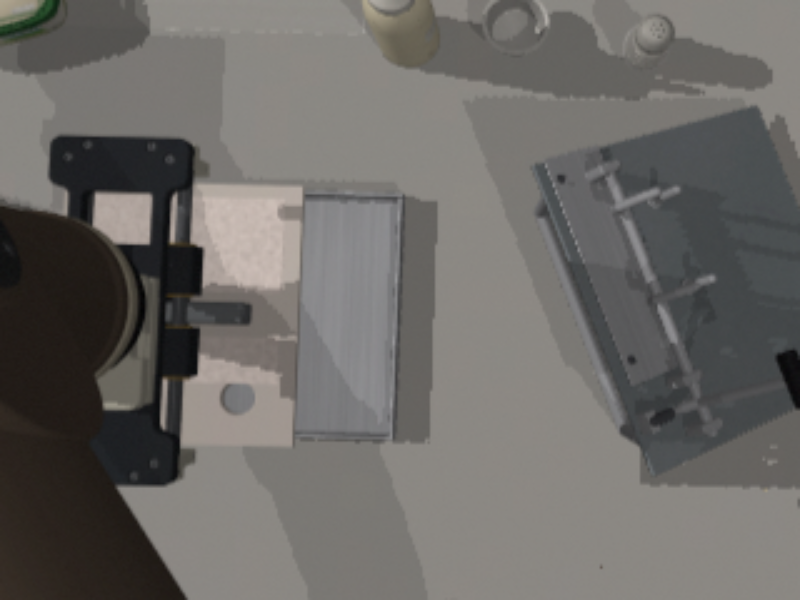

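Run:
```python
from h import *
for th in (0,.6,1.2):
    v=R.from_euler('y',th).apply([-95,0,18.])+[107,131,20]
    print(th,((proj("top",bw(v))-100)*[2.5,2.4]).round(), ((proj("side",bw(v))-[220,110])*3).round())
    for y in(-40,40):
        v=R.from_euler('y',th).apply([-47,0,29.])+[107,y,20]; print("  arch",((proj("top",bw(v))-100)*[2.5,2.4]).round())
print("prong base,tip",[((proj("top",bw([60,40,z]))-100)*[2.5,2.4]).round() for z in(0,38)])
i=optics.get_image("side");cv2.imwrite("pics/s7.png",cv2.resize(i[110:310,180:420],None,fx=3,fy=3))
```

```text
0 [[794. 361.]] [[180. 440.]]
  arch [[685. 184.]]
  arch [[721. 274.]]
0.6 [[815. 362.]] [[175. 381.]]
  arch [[678. 184.]]
  arch [[715. 277.]]
1.2 [[793. 378.]] [[156. 301.]]
  arch [[650. 192.]]
  arch [[688. 287.]]
prong base,tip [array([[685., 286.]]), array([[713., 277.]])]
```

View pics/s7.png

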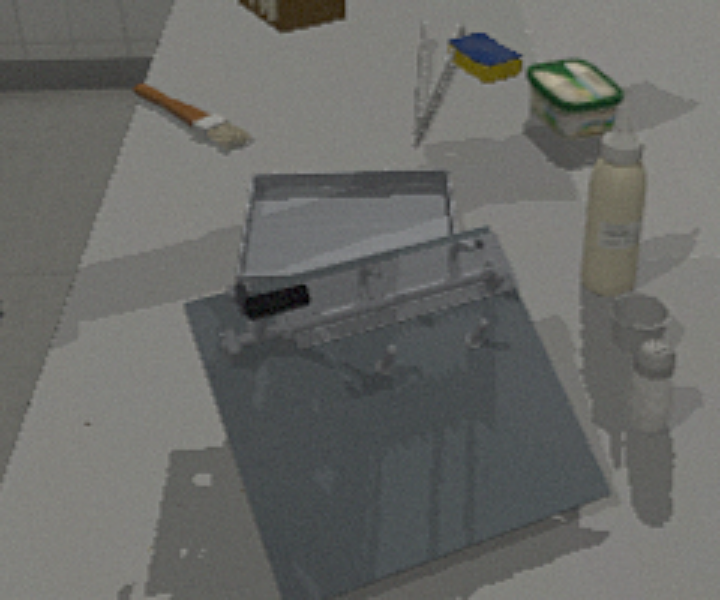

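The lever is still up, with its grip at (277,300), exactly where the model puts 1.2 rad. Lowering the board into the tray.

Call:
{"api": "arm_command", "payload": {"deltas": [0.002,-0.003,-0.001,0.0015,-0.0015,-0.03,8,0.002,-0.003,-0.001,0.0015,-0.0015,-0.07,8,0.002,-0.003,-0.001,0.0015,-0.0015,-0.11,8,0.002,-0.003,-0.001,0.0015,-0.0015,-0.15,8,0.002,-0.003,-0.001,0.0015,-0.0015,-0.19,8,0.002,-0.003,-0.001,0.0015,-0.0015,-0.225,8,0.002,-0.003,-0.001,0.0015,-0.0015,-0.255,8,0.002,-0.003,-0.001,0.0015,-0.0015,-0.275,8,0.002,-0.003,-0.001,0.0015,-0.0015,-0.29,8,0.002,-0.003,-0.001,0.0015,-0.0015,-0.298,8,0.002,-0.003,-0.001,0.0015,-0.0015,-0.304,8,0.002,-0.003,-0.001,0.0015,-0.0015,-0.308,8,0.002,-0.003,-0.001,0.0015,-0.0015,-0.31,8,0.002,-0.003,-0.001,0.0015,-0.0015,-0.31,8]}}

```text
clock: 12.65
position: [0.5086, 0.2433, 0.048]
ee_rot: [2.223, 2.22, 0.003]
force: [0.9, 0.1, -2.6]
width: 0.15
gripper_force: 40.0
```

Call:
{"api": "arm_command", "payload": {"deltas": [0,0,0,0,0,-0.002,8,0,0,0,0,0,-0.004,8,0,0,0,0,0,-0.0055,8,0,0,0,0,0,-0.007,8,0,0,0,0,0,-0.007,8]}}

```text
clock: 13.15
position: [0.5082, 0.2432, 0.0405]
ee_rot: [-2.223, -2.22, -0.001]
force: [0.7, -0.1, -2.4]
width: 0.146
gripper_force: 40.0
```

Call:
{"api": "arm_command", "payload": {"deltas": [0,0,0,0,0,-0.001,8,0,0,0,0,0,-0.002,8,0,0,0,0,0,-0.003,8,0,0,0,0,0,-0.003,8]}}

```text
clock: 13.55
position: [0.5084, 0.2433, 0.0397]
ee_rot: [2.222, 2.219, 0.003]
force: [-6.8, -3.7, 24.0]
width: 0.144
gripper_force: 40.0
```

It has touched down on the tray floor. I ease off, open and rise.

Call:
{"api": "arm_command", "payload": {"deltas": [0,0,0,0,0,0.0015,8,0,0,0,0,0,0.002,45,0,0,0,0,0,0.002,45,0,0,0,0,0,0.002,45,0,0,0,0,0,0.002,45,0,0,0,0,0,0.002,45,0,0,0,0,0,0.02,45,0,0,0,0,0,0.05,45,0,0,0,0,0,0.1,45,0,0,0,0,0,0.15,45,0,0,0,0,0,0.2,45,0,0,0,0,0,0.25,45,0,0,0,0,0,0.29,45,0,0,0,0,0,0.29,45]}}

```text
clock: 14.95
position: [0.5101, 0.2449, 0.3338]
ee_rot: [2.221, 2.218, 0.017]
force: [0.6, 0.6, -0.5]
width: 0.488
gripper_force: 0.0
```

Run:
```python
from h import *
s=sensors.observe();print(s["clock"],s["joints"].round(2),s["force"].round(1),s["position"])
print(delta(bw([89,131,187]),RT))
i=optics.get_image("top")
cv2.imwrite("pics/t8.png",cv2.resize(i[100:350,100:420],None,fx=2.5,fy=2.4))
```

```text
14.95 [-0.19  0.31 -0.47  1.56  0.15  1.29 -0.68] [ 0.6  0.6 -0.5] [0.51011892 0.24493963 0.3338393 ]
[0.3247, 0.0687, 0.2403, -0.0298, -0.4488, -0.0588]
```

View pics/t8.png

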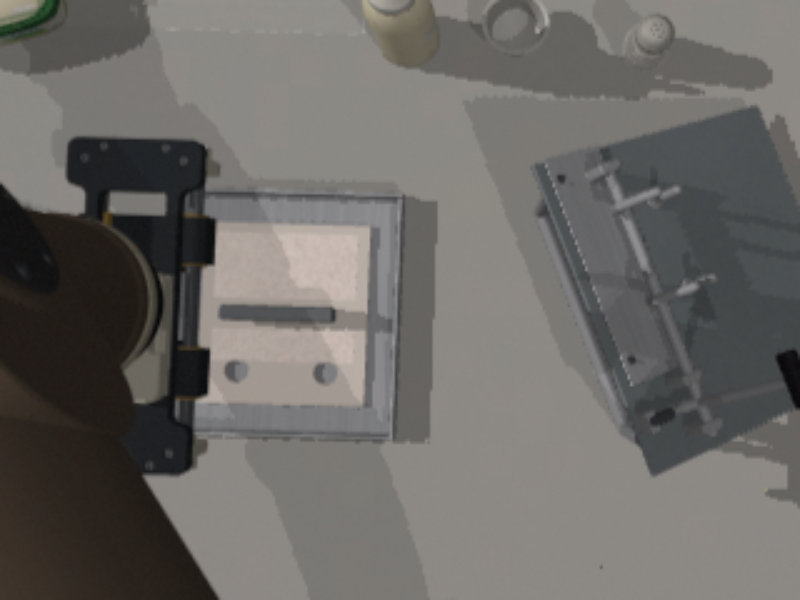

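The board lies flat and central in the tray, with its handle at (277,313) in the crop and nothing disturbed. Back to the raised lever.

Call:
{"api": "arm_command", "payload": {"deltas": [0.06,0.013,0.045,-0.004,-0.05,0.01,91.8,0.12,0.026,0.09,-0.007,-0.1,0.01,91.8,0.18,0.038,0.135,-0.01,-0.15,0.01,91.8,0.24,0.05,0.18,-0.014,-0.2,0.01,91.8,0.3,0.064,0.22,-0.017,-0.25,0.01,91.8,0.325,0.069,0.24,-0.02,-0.3,0.01,91.8,0.325,0.069,0.24,-0.023,-0.35,0.01,91.8,0.325,0.069,0.24,-0.027,-0.4,0.01,91.8,0.325,0.069,0.24,-0.03,-0.449,0,91.8,0.325,0.069,0.24,-0.03,-0.449,-0.03,91.8,0.325,0.069,0.24,-0.03,-0.449,-0.059,91.8,0.325,0.069,0.24,-0.03,-0.449,-0.059,91.8,0.325,0.069,0.24,-0.03,-0.449,-0.059,91.8]}}

```text
clock: 16.3
position: [0.478, -0.2045, 0.2685]
ee_rot: [-1.496, -2.22, -0.389]
force: [-0.4, 0.2, 1.0]
width: 0.999
gripper_force: 0.0
```

Run:
```python
from h import *
s=sensors.observe();print(s["clock"],s["width"],s["joints"].round(2),s["force"].round(1))
print(delta(bw([89,130.5,115]),RT))
i=optics.get_image("side")
g=lambda i:np.argwhere((i.max(2)<40))
```

```text
16.3 0.9988851901926922 [ 0.74  0.54 -0.36  1.49 -0.17  1.53  0.82] [-0.4  0.2  1. ]
[0.0029, -0.005, -0.0032, -0.0107, 0.0343, -0.0558]
```

Call:
{"api": "arm_command", "payload": {"deltas": [0.003,-0.005,-0.003,-0.005,0.017,-0.028,91.8,0.003,-0.005,-0.003,-0.0105,0.0345,-0.056,91.8,0.003,-0.005,-0.003,-0.0105,0.0345,-0.056,91.8,0.003,-0.005,-0.003,-0.0105,0.0345,-0.056,38,0.003,-0.005,-0.003,-0.0105,0.0345,-0.056,38,0.003,-0.005,-0.003,-0.0105,0.0345,-0.056,38,0.003,-0.005,-0.003,-0.0105,0.0345,-0.056,38,0.003,-0.005,-0.003,-0.0105,0.0345,-0.056,38,0.003,-0.005,-0.003,-0.0105,0.0345,-0.056,38,0.003,-0.005,-0.003,-0.0105,0.0345,-0.056,38,0.003,-0.005,-0.003,-0.0105,0.0345,-0.056,38,0.003,-0.005,-0.003,-0.0105,0.0345,-0.056,38,0.003,-0.005,-0.003,-0.0105,0.0345,-0.056,38], "force": 20}}

```text
clock: 17.65
position: [0.4678, -0.1714, 0.2128]
ee_rot: [-1.502, -2.222, -0.402]
force: [-0.4, -1.7, 1.4]
width: 0.477
gripper_force: 20.0
```

Run:
```python
from h import *
s=sensors.observe();print(1e3*B.T@(s["position"]-o))
```

```text
[ 87.96220146 130.4369978  115.70508621]
```

Call:
{"api": "arm_command", "payload": {"deltas": [0,0,0,0.002,-0.005,-0.005,38,0,0,0,0.004,-0.0095,-0.01,38,0,0,0,0.0055,-0.0135,-0.016,38,0,0,0,0.007,-0.0175,-0.022,38,0,0,0,0.0085,-0.021,-0.028,38,0,0,0,0.0095,-0.024,-0.0345,38,0,0,0,0.0105,-0.0265,-0.0415,38,0,0,0,0.0115,-0.0285,-0.0485,38,0,0,0,0.012,-0.0295,-0.0555,38,0,0,0,0.0125,-0.031,-0.0625,38,0,0,0,0.0125,-0.0315,-0.07,38,0,0,0,0.0125,-0.0315,-0.077,38,0,0,0,0.0125,-0.031,-0.084,38,0,0,0,0.012,-0.03,-0.0915,38,0,0,0,0.0115,-0.0285,-0.0985,38,0,0,0,0.0105,-0.0265,-0.1055,38,0,0,0,0.0105,-0.0265,-0.1065,38,0,0,0,0.0105,-0.0265,-0.1065,38,0,0,0,0.0105,-0.0265,-0.1065,38], "force": 20}}

```text
clock: 19.55
position: [0.4785, -0.1975, 0.1061]
ee_rot: [-1.502, -2.222, -0.402]
force: [3.4, -2.7, -1.0]
width: 0.478
gripper_force: 20.0
```

Run:
```python
from h import *
s=sensors.observe();print(s["width"],1e3*B.T@(s["position"]-o))
```

```text
0.47780260316781037 [ 10.17665626 130.32627974  37.36930015]
```

The lever is down: the grip is back at z = 37 mm. Releasing and retracting.

Call:
{"api": "arm_command", "payload": {"deltas": [0,0,0,0,0,0,91.8,0,0,0,0,0,0,91.8,0,0,0,0,0,0,91.8,0,0,0,0,0,0,91.8,0,0,0,0,0,0,91.8,0,0,0,0,0,0,91.8,0,0,0,0.008,-0.02,0.038,91.8,0,0,0,0.016,-0.04,0.075,91.8,0,0,0,0.024,-0.06,0.113,91.8,0,0,0,0.024,-0.1,0.15,91.8,0,0,0,0.024,-0.13,0.18,91.8,0,0,0,0.024,-0.13,0.18,91.8,0,0,0,0.024,-0.13,0.18,91.8]}}

```text
clock: 20.85
position: [0.5025, -0.3284, 0.2864]
ee_rot: [-1.504, -2.222, -0.402]
force: [0.6, 0.5, -1.3]
width: 0.999
gripper_force: 0.0
```

Run:
```python
from h import *
i=optics.get_image("side");d=i.max(2)
for th in(0,1.2):  # darkness of grip bar in each hypothesis
    v=R.from_euler('y',th).apply([-95,0,18.])+[107,131,20]
    u,w=proj("side",bw(v))[0].round().astype(int);print(th,(u,w),d[w-1:w+2,u-3:u+4].mean())
a=optics.get_image("top");b=cv2.imread("pics/t8.png")
b=cv2.resize(b,(320,250),interpolation=cv2.INTER_AREA)
# tray + bystander area (clear of arm in both) compared with the post-placing picture
D=cv2.absdiff(a[100:350,100:420],b).max(2);print((D[30:190,90:165]>50).mean(),(D[0:40,140:275]>50).mean())
```

```text
0 (np.int64(280), np.int64(257)) 27.333333333333332
1.2 (np.int64(272), np.int64(210)) 139.71428571428572
0.0 0.0
```

The dark grip bar is at its 0 rad position, and the tray and bystanders haven't moved. Handing in.

```bash
python3 -c "
from cell import arm;print(arm.sign_off())"
```

```text
the job is handed in; nothing more can be done
None
```

The board lies flat, handle up, in the tray, the lever is down with the rings shut, and the job was handed in at about 21 s with no verdict returned; I viewed 11 pictures, one over the limit of 10.

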